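# Find the slide's blind hole with the locating pin and pull the slide to its stop

### The arm

A 6-joint arm with a two-finger parallel gripper is mounted at the origin on a cart in front of the work surface, level with it; the furniture and walls round the work are solid. World frame = base frame: x ahead of the robot, y to its left, z up, the work surface at z = 0. Lengths are in m, angles in degrees, forces in N, time in s.
With the tool pointing down it reaches from about 0.375 to 0.9 m from the base axis. Payload 3.1 kg.
Tool frame: the origin (TCP) lies between the finger pads; the fingertips stand 11 mm ahead of it and the grasp point (between the pads) lies 8 mm behind it; z points along the fingers, y is the direction in which the jaws open and shut (so a half turn about z gives the same grasp; the last joint's range is limited). The gripper opens to 87 mm and grips with 3 to 60 N. Pads are 19 mm wide; open, the fingers measure 117 mm over their backs; the gripper's body (75 mm by 190 mm) begins 51 mm behind the grasp point.
Start: joints at [66.205, 30.224, 82.088, -0, 67.689, -10.227], TCP at [0.147, 0.608, 0.234] pointing down, gripper open.
Joint ranges: [-176.69, 176.69], [-43.24, 126.21], [12.49, 139.97], [-82, 262], [0, 151.66], [-163.58, 163.58]. Speed limits (degrees/s): [159.86, 159.86, 180, 180, 180, 180].

### API

Orientations are given as a 3x3 rotation matrix whose columns are the frame's x, y, z axes.
In Python, from rig import bot, vision gives the robot as it stands. The module is installed in compiled form; this text tells all that it offers.
- The arm moves only by the tool jog_arm, never from a script. Its argument "rows" is a list of rows, each an object with "dp": the shift along the tool's x, y, z in mm, a list of three; "turn": the turn, a rotation vector about the tool's x, y, z in degrees, a list of three; "grip": the opening, from 0 (shut) to 1 (fully open). A call has 1 to 10 rows; each row is the pose to reach, as a shift and turn from the pose commanded when the call began, along the tool's axes at that moment; what a row does not reach only later rows make up. A row lasts 1/10 s, in which the tool goes at most 50 mm and 8.59 degrees, less where a joint would pass 70% of its speed; a pose out of reach is approached as far as the arm can. A call with a gripper value outside its range is refused whole. The fingers move at their own pace and stop on an object; the grip force is fixed at half the most. Time passes only in rows, so rows that repeat a pose let the fingers close. It gives the time, the measured TCP pose, the force and the opening at its end, in the units of the state.
- bot.read_state(): the state, without advancing time (a new reading comes with each control period).
- vision.capture(name): name is "scene" or "top" or "wrist"; returns (picture, depth): 480x640x3 uint8, red, green, blue; 480x640 float32, m along the optical axis (not along the pixel's ray), 0 where there is no reading.
- vision.camera_info(name): a dict with "vertical_fov" (degrees; the focal length in pixels is half the picture's height over the tangent of half this angle, whatever the lens; pixels are square), "cx", "cy" (the principal point, pixels), "position" and "rotation" of the camera in the world. Camera axes: x right, y down, z forward; pixel columns grow to the right and rows downward; lengths in m; the calibration is good to about 2 mm. A picture is of the moment at which its call begins: read the wrist's pose just before it. camera_info takes no time and is no camera call; for the wrist camera it gives the pose at the moment of the call.
- bot.hand_in(): hands the job in, once; it reports no verdict.
The state is a dict: "time_s": time; "joint_positions": joint angles; "qvel": joint speeds; "tau": joint torques, N m; "position": TCP position; "tcp_rot": TCP orientation; "force": force on the tool from outside, world axes, zero at the start; "moment": the same for the moment, N m; "opening": opening from 0.0 (shut) to 1.0 (fully open).
Only numpy, scipy, OpenCV 4.12 (cv2) and the standard library are available. Lean on these libraries where they do the work, as an engineer would, in place of code of your own. Each camera call takes 0.05 s, during which the arm holds its last target.

### The job

Take the locating pin out of its white holder, put its tip through the slot of the aluminium slide housing and, pressing only lightly, feel along the slot for the blind hole in the hidden slide until the pin drops in and its collar rests fully home on the cover. Then draw the slide with the pin to the end of the slot nearest the brass thumbscrew, away from you, until it stops, and leave the pin standing there upright and fully home. Leave the other small things on the bench where they are.

Things in the scene. Friction and masses are not known exactly. Their poses are not given: they have to be found in the camera images.
- housing: Flat aluminium slide housing fixed to the bench, 190 (x) x 64 (y) x 38 (z) mm; origin at the centre of its underside, z up, x along its length towards its thumbscrew end (a brass screw head 24 mm wide, reaching 20 mm out of that end face, 18 mm up). A slide is hidden in it. Its 6 mm thick cover has one straight slot along x.
- slot (a point): Point on the slot's centre line, level with the cover's top, above the housing's origin (38 mm up; axes as the housing's). The slot is 14 mm wide and runs from x = -31 to x = +33 mm of here. The slide's flat dark steel face lies 6.5 mm below this point, under the whole slot. Its one unmarked blind hole, 11.5 mm wide, 21 mm deep, starts on the centre line anywhere from x = -20 to x = +8 mm.
- stop (a point): Where the pin's axis crosses the cover's top when the slide is at its stop, the shank against the slot's end: x = +28 mm from point slot. The slide moves along x only, with about 9 N of friction, and stays where it is left; a tip sliding on it with about 5 N of press does not shift it. It can be drawn here only by the pin in its hole.
- holder: White plastic block fixed to the bench, 70 (x) x 50 (y) x 32 (z) mm, origin at the centre of its underside; one hole in the middle of its top, 13 mm in diameter and 28 mm deep, in which the pin stands at the start.
- pin: Locating pin, 60 to 130 g, 74 mm tall, upright in the holder, collar on its top; origin at the tip, z up. From the tip: steel shank 10 mm wide, 25 mm long (lowest 3 mm tapered to a 7 mm flat), collar 26 mm wide to 29 mm, round black handle 18 mm wide to 74 mm. Fully home: collar on the cover, tip 25 mm below the cover's top. More than 45 N on the housing damages it.
- pin_tip (a point): centre of the pin's flat tip
- crucible: white porcelain crucible with lid, 45 mm wide, 50 mm tall, loose; origin at the centre of its underside; to be left alone
- petri: clear petri dish, 68 mm wide, 14 mm tall, loose; origin at the centre of its underside; to be left alone
- stopper: black rubber stopper, 28 mm wide, 22 mm tall, loose; origin at the centre of its underside; to be left alone
Mind the look-alikes: they are no part of the job. Leave any red or turquoise look-alike of the pin alone.

How it is judged (in metres and radians):
On the way:
1. the pin has dropped into the slide's hole: tip more than 5 mm below the slide's face, inside the slot (z of pin_tip in the frame of housing below 0.0265 m and x of pin_tip in the frame of housing between -0.032 and 0.034 m and y of pin_tip in the frame of housing between -0.006 and 0.006 m), for 0.1 s.
At the end, for the whole second after the job is handed in: The pin stands in the slide's hole at the thumbscrew end of the slot: its tip's centre within 3.5 mm of the stop position (x over 24.5 mm in the housing's frame), the collar on the cover to 1.5 mm (tip lower than 14.5 mm above the housing's underside), upright to 0.12 rad, at rest (z of pin_tip in the frame of housing between 0.009 and 0.0145 m and x of pin_tip in the frame of housing between 0.0245 and 0.034 m and y of pin_tip in the frame of housing between -0.006 and 0.006 m and angle between pin's own z axis and vertical below 0.12 rad and linear speed of pin below 0.01 m/s); the robot touches nothing.
It fails at once if the pin is pressed on the housing or its slide with more than 45 N (contact force between pin and housing above 45 N).
It fails at once if the crucible, petri dish or stopper is moved by more than 20 mm (distance of any of crucible, petri, stopper from where it was at the start of the episode above 0.02 m).
It also fails if it takes over 72 s, if anything falls off the work surface, if the arm or the gripper's body presses on something with over 40 N, if the wrist force passes 120 N, or if a joint passes its speed limit or range.

## Working session

There is one attempt and no reset: what is moved stays moved. The work goes in short steps, Python scripts to look and compute and a tool call to move; the robot and the scene stay as the last step left them, time stands still between calls to the robot, and variables do not carry over. Pictures are saved under pics/ and viewed, and the job is handed in when it is done.

Besides the shell and the picture viewer there is one more tool, called after "Request:" as name(argument=value, ...) on one line, values as JSON. jog_arm: Moves the arm, as the interface text tells. Its arguments: {"type":"object","properties":{"rows":{"type":"array"}},"required":["rows"]}

```bash
mkdir -p pics; cat > h.py <<'E'
import numpy as np, cv2
from rig import bot, vision
np.set_printoptions(precision=4,suppress=True)
def cam(n):
    c=vision.camera_info(n); f=240/np.tan(np.radians(c["vertical_fov"])/2)
    return f,c["cx"],c["cy"],np.array(c["position"]),np.array(c["rotation"])
def ray(C,u,v,z):
    f,cx,cy,p,R=C; d=R@np.array([(u-cx)/f,(v-cy)/f,1]); return p+d*(z-p[2])/d[2]
def proj(C,P):
    f,cx,cy,p,R=C; q=R.T@(np.array(P)-p); return f*q[0]/q[2]+cx,f*q[1]/q[2]+cy
def pts(C,D):
    f,cx,cy,p,R=C; v,u=np.mgrid[0:480,0:640]
    q=np.stack([(u-cx)/f*D,(v-cy)/f*D,D],-1); return q@R.T+p
E
python3 - <<'E'
from h import *
s=bot.read_state(); print(s["time_s"],s["position"],s["tcp_rot"],s["force"],s["opening"])
for n in ["scene","top"]:
    im,d=vision.capture(n); cv2.imwrite(f"pics/{n}0.png",im[:,:,::-1]); np.save(f"{n}0.npy",d); np.save(f"{n}im0.npy",im); print(n,vision.camera_info(n))
E
```

```text
0.0 [0.1463 0.6069 0.2326] [[-0.9721  0.2346 -0.0009]
 [ 0.2346  0.9721 -0.002 ]
 [ 0.0004 -0.0021 -1.    ]] [-0.3575  0.4604 -0.5604] 0.9967865173222257
scene {'vertical_fov': 57.87295268382527, 'cx': 319.8773093337978, 'cy': 239.95506187134566, 'position': array([-0.1874,  0.5536,  0.4207]), 'rotation': array([[-0.4539, -0.4076,  0.7923],
       [-0.891 ,  0.2196, -0.3975],
       [-0.012 , -0.8864, -0.4628]])}
top {'vertical_fov': 49.85348238509095, 'cx': 324.65983862553395, 'cy': 239.96189575532227, 'position': array([0.3783, 0.2298, 0.9067]), 'rotation': array([[-0.0243, -0.9912,  0.1305],
       [-0.9994,  0.0273,  0.0214],
       [-0.0248, -0.1299, -0.9912]])}
```

View pics/scene0.png

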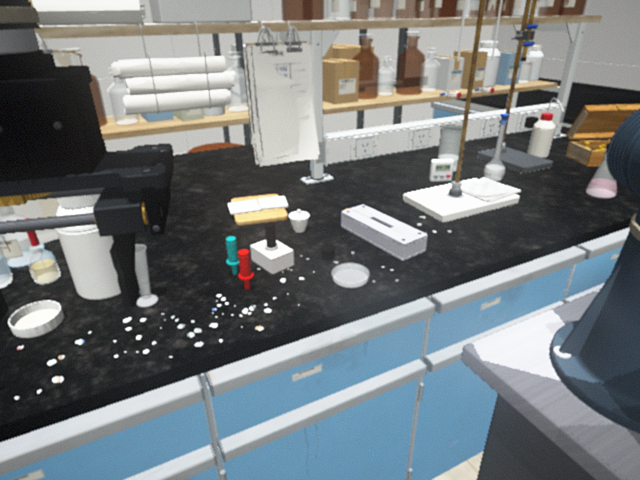

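View pics/top0.png

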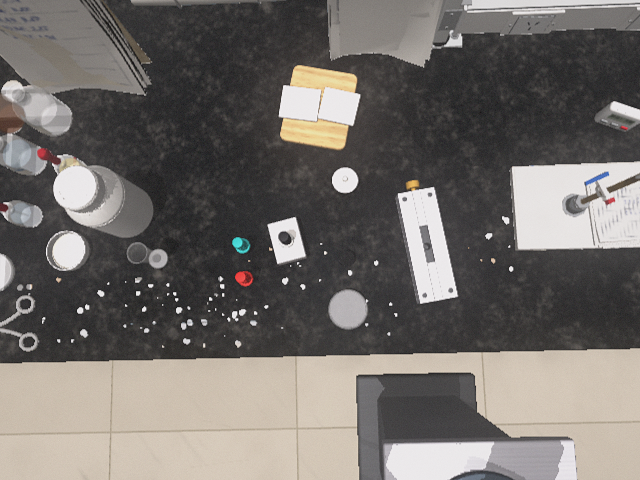

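The scene view shows the black-handled pin in the white holder at (272,240), with red (245,268) and turquoise (232,253) look-alikes beside it. In the top view the pin is at (286,238), the housing at (428,245) with its brass screw at (412,185), the crucible at (345,180) and the petri dish at (348,309). The stopper is not obvious yet. Next I'll measure.

```bash
python3 - <<'E'
from h import *
C=cam("top"); im=np.load("topim0.npy"); D=np.load("top0.npy"); P=pts(C,D)
for n,u,v in [("pin",286,238),("turq",238,243),("red",242,278),("cruc",345,180),("petri",348,309),("house",410,220),("screw",412,185),("holder",280,255),("bench",380,250)]: print(n,D[v,u],P[v,u])
# housing
hsv=cv2.cvtColor(im,cv2.COLOR_RGB2HSV)
for nm,x0,y0,x1,y1,z,zr in [("house",390,170,470,315,.038,(.03,.048)),("holder",262,210,312,272,.032,(.025,.04))]:
    m=((P[...,2]>zr[0])&(P[...,2]<zr[1])&(hsv[...,2]>120)&(hsv[...,1]<60)).astype(np.uint8); mm=np.zeros_like(m); mm[y0:y1,x0:x1]=m[y0:y1,x0:x1]
    cs,_=cv2.findContours(mm,cv2.RETR_EXTERNAL,cv2.CHAIN_APPROX_NONE); c=max(cs,key=cv2.contourArea)
    W=np.array([ray(C,p[0][0],p[0][1],z)[:2] for p in c]).astype(np.float32)
    r=cv2.minAreaRect(W*1000); print(nm,len(cs),r, cv2.boxPoints(r)/1000)
    print(np.median(P[mm>0][:,2]))
# heights for stopper
m=(P[...,2]>.01)&(P[...,2]<.12)&(D>0)
n,l,st,ce=cv2.connectedComponentsWithStats(m.astype(np.uint8))
for i in range(1,n):
    if st[i,4]>60: print(st[i],ce[i],np.median(P[l==i],0), np.percentile(P[l==i][:,2],95))
big=cv2.resize(im[160:320,210:470],None,fx=3,fy=3,interpolation=cv2.INTER_CUBIC)
big=np.clip(big.astype(float)*1.3+20,0,255).astype(np.uint8)
cv2.imwrite("pics/topcrop.png",big[:,:,::-1])
E
```

```text
pin 0.8340753 [0.4918 0.31   0.0819]
turq 0.8398204 [0.4864 0.3887 0.0771]
red 0.83555263 [0.4296 0.383  0.0738]
cruc 0.87816066 [0.5931 0.2112 0.0486]
petri 0.8818748 [0.3756 0.212  0.0162]
house 0.8751397 [0.5225 0.1031 0.04  ]
screw 0.89326394 [0.5854 0.0953 0.0298]
holder 0.8803138 [0.4696 0.3254 0.0326]
bench 0.9103153 [ 0.4772  0.1523 -0.0004]
house 1 ((481.63037109375, 76.70523071289062), (189.49932861328125, 64.34791564941406), 9.08238410949707) [[0.383  0.0935]
 [0.3931 0.03  ]
 [0.5803 0.0599]
 [0.5701 0.1234]]
0.03813920748951577
holder 1 ((495.8199462890625, 314.7770690917969), (70.42823028564453, 50.22959518432617), 13.287138938903809) [[0.4558 0.3311]
 [0.4673 0.2822]
 [0.5359 0.2984]
 [0.5243 0.3473]]
0.03237788630634747
[ 433    0  207   44 5318] [536.0619  18.5615] [ 0.8503 -0.1115  0.0909] 0.11845251189265436
[   0   29  151  106 6763] [68.887  85.8885] [0.7865 0.7093 0.0707] 0.11325347379462067
[330  45 101  22 798] [388.416   53.1391] [0.7894 0.1229 0.1116] 0.11929745057618174
[ 278   65   82   84 5112] [318.268  106.1092] [0.7384 0.2547 0.0149] 0.0211287268037029
[... 706 characters left out ...]
098093931536
[ 46 230  42  40 347] [ 65.2939 249.7089] [0.4909 0.7112 0.0172] 0.02133057131432473
[232 237  18  16 214] [240.7383 244.229 ] [0.4867 0.3876 0.0643] 0.07580271068527678
[127 242  35  21 527] [141.7894 253.4288] [0.4739 0.5508 0.0775] 0.10017503052128143
[339 250  16  16 198] [346.4545 257.8182] [0.4624 0.2126 0.0223] 0.024680855891774794
[  0 254  13  36 322] [  4.7391 270.4845] [0.4578 0.8133 0.0138] 0.016191190018769907
[235 271  18  15 210] [243.8381 277.4286] [0.4314 0.3826 0.0664] 0.07574747785568844
[ 328  289   40   40 1235] [347.4842 308.3425] [0.3767 0.2129 0.0142] 0.01681949125326935
[454 471  59   9 319] [482.5705 476.2915] [0.0988 0.0008 0.013 ] 0.015759211597151122
```

View pics/topcrop.png

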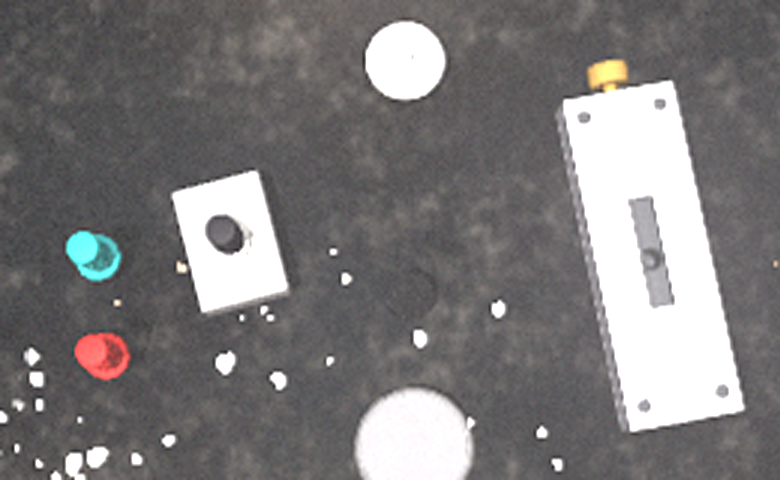

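The enlarged crop puts these candidates side by side: black handle in the white block at (225,235), turquoise at (88,250) and red at (100,352). The black one is the pin, since it is the only one standing in the white holder. The slot also shows a darker round spot at crop (653,258), top px ≈ (427.7,246), which is probably the hole. The stopper is at top (346,258). I'll move above the pin.

Request:
jog_arm(rows=[{"dp": [-20,-10,0],"turn": [0,0,4],"grip": 1},{"dp": [-60,-30,0],"turn": [0,0,11],"grip": 0.7},{"dp": [-105,-52,5],"turn": [0,0,18],"grip": 0.6},{"dp": [-150,-74,10],"turn": [0,0,25],"grip": 0.6},{"dp": [-195,-97,15],"turn": [0,0,32],"grip": 0.6},{"dp": [-240,-119,20],"turn": [0,0,39],"grip": 0.6},{"dp": [-285,-141,24],"turn": [0,0,46],"grip": 0.6},{"dp": [-330,-163,28],"turn": [0,0,53],"grip": 0.6},{"dp": [-375,-186,32],"turn": [0,0,60],"grip": 0.6},{"dp": [-408,-202,33],"turn": [0,0,67.4],"grip": 0.6}])

```text
time_s: 1.1
position: [0.4974, 0.3131, 0.1997]
tcp_rot: [[-0.15, 0.989, -0.001], [0.989, 0.15, -0.001], [-0.001, -0.001, -1.0]]
force: [-0.4, 0.7, -0.6]
opening: 0.596
```

```bash
python3 - <<'E'
from h import *
s=bot.read_state(); print(s["time_s"],s["position"],s["tcp_rot"],s["force"],s["opening"],np.abs(s["qvel"]).max())
C=cam("wrist"); im,d=vision.capture("wrist"); np.save("w1.npy",im); np.save("w1d.npy",d)
s=bot.read_state(); print(s["position"],C[3],C[4])
cv2.imwrite("pics/w1.png",im[:,:,::-1]); print(proj(C,[.4958,.3148,.081]))
E
```

```text
1.1 [0.4974 0.3131 0.1997] [[-0.1503  0.9886 -0.001 ]
 [ 0.9886  0.1503 -0.0008]
 [-0.0006 -0.0011 -1.    ]] [-0.4003  0.6854 -0.6075] 0.5957087436514428 39.04170046385013
[0.5032 0.3099 0.1999] [0.4847 0.3904 0.3498] [[ 0.9886  0.145   0.0414]
 [ 0.1508 -0.9484 -0.279 ]
 [-0.0012  0.2821 -0.9594]]
(np.float64(317.2297776795159), np.float64(230.9862283987055))
```

View pics/w1.png

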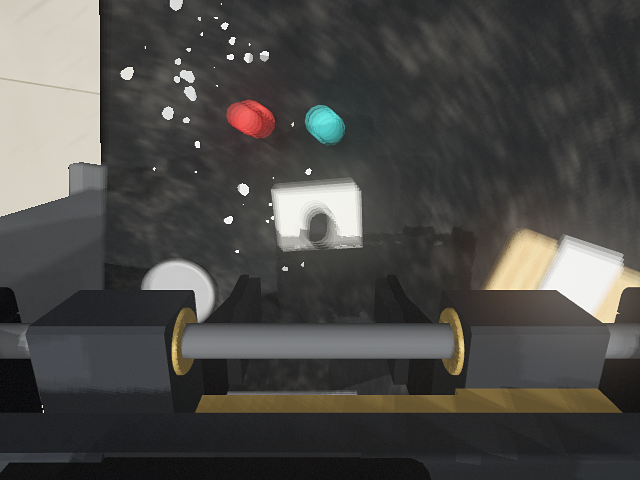

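The picture is motion-blurred because the arm was still settling, so I'll retake it.

```bash
python3 - <<'E'
from h import *
im,d=vision.capture("wrist")
im,d=vision.capture("wrist")
s=bot.read_state(); print(s["time_s"],s["position"],np.abs(s["qvel"]).max())
C=cam("wrist"); im,d=vision.capture("wrist"); np.save("w1.npy",im); np.save("w1d.npy",d)
cv2.imwrite("pics/w2.png",im[:,:,::-1]); print(proj(C,[.4958,.3148,.081]),C[3],bot.read_state()["tcp_rot"])
P=pts(C,d)
box=np.zeros(d.shape,bool); box[150:270,255:375]=1
top=box&(P[...,2]>.07)&(P[...,2]<.095)
print("handle top",top.sum(),P[top].mean(0),P[top].min(0),P[top].max(0))
hsv=cv2.cvtColor(im,cv2.COLOR_RGB2HSV)
m=(box&(P[...,2]>.026)&(P[...,2]<.038)&(hsv[...,2]>90)).astype(np.uint8)
c=max(cv2.findContours(m,0,cv2.CHAIN_APPROX_NONE)[0],key=cv2.contourArea)
W=np.array([ray(C,*p[0],.032)[:2] for p in c]).astype(np.float32)*1000
print(cv2.minAreaRect(W))
cv2.imwrite("pics/w2c.png",cv2.resize(im[140:280,250:400],None,fx=4,fy=4)[:,:,::-1])
E
```

```text
1.25 [0.4977 0.3135 0.1999] 3.3422617145186964
(np.float64(316.58498588045154), np.float64(231.4083775192029)) [0.4848 0.3906 0.35  ] [[-0.1554  0.9879 -0.0017]
 [ 0.9879  0.1554 -0.0002]
 [ 0.0001 -0.0017 -1.    ]]
handle top 515 [0.4934 0.3161 0.0788] [0.4845 0.3067 0.0701] [0.5022 0.3239 0.0817]
((493.4101257324219, 315.4024658203125), (69.72607421875, 50.68061065673828), 13.511104583740234)
```

View pics/w2c.png

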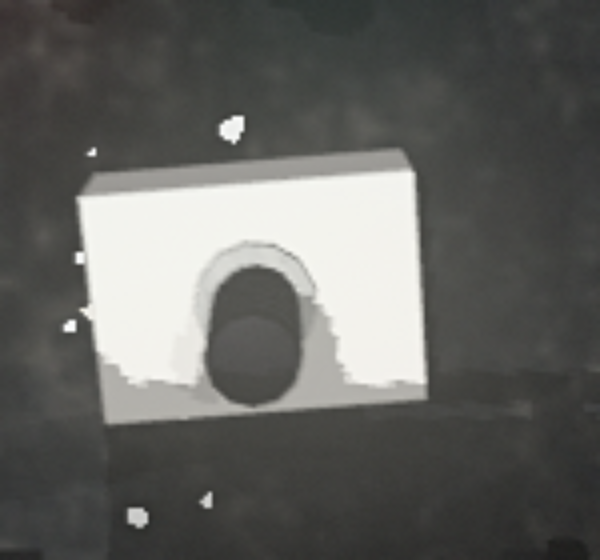

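```bash
python3 - <<'E'
from h import *
for i in range(3):
    s=bot.read_state(); print(s["time_s"],s["position"],np.abs(s["qvel"]).max(),s["joint_positions"],s["tcp_rot"][0])
    C=cam("wrist"); im,d=vision.capture("wrist")
P=pts(C,d); box=np.zeros(d.shape,bool); box[150:270,255:375]=1
top=box&(P[...,2]>.077)&(P[...,2]<.09)
print("handle top",top.sum(),P[top].mean(0),P[top].min(0),P[top].max(0))
E
```

```text
1.3 [0.496  0.3145 0.1999] 2.4628144142273425 [21.4738 29.6625 89.5471  0.0292 60.8836 12.5196] [-0.1554  0.9879 -0.0017]
1.35 [0.495  0.3153 0.2   ] 1.7423663269006762 [21.5788 29.6327 89.5925  0.0313 60.8848 12.5224] [-0.1571  0.9876 -0.002 ]
1.4 [0.4946 0.3158 0.2002] 1.1561685491626184 [21.6471 29.6091 89.6088  0.0284 60.8789 12.5284] [-0.1582  0.9874 -0.0017]
handle top 442 [0.4934 0.3153 0.0797] [0.4849 0.3064 0.0771] [0.5022 0.3237 0.082 ]
```

The arm has settled within 1 mm of the pin axis (0.4935, 0.3153). I'll descend so the grasp point is at z ≈ 0.064.

Request:
jog_arm(rows=[{"dp": [0,-1,15],"turn": [0,0,0],"grip": 0.6},{"dp": [0,-1,40],"turn": [0,0,0],"grip": 0.6},{"dp": [0,-1,70],"turn": [0,0,0],"grip": 0.6},{"dp": [0,-1,100],"turn": [0,0,0],"grip": 0.6},{"dp": [0,-1,122],"turn": [0,0,0],"grip": 0.6},{"dp": [0,-1,135],"turn": [0,0,0],"grip": 0.6},{"dp": [0,-1,142],"turn": [0,0,0],"grip": 0.6},{"dp": [0,-1,144],"turn": [0,0,0],"grip": 0.6},{"dp": [0,-1,144],"turn": [0,0,0],"grip": 0.6},{"dp": [0,-1,144],"turn": [0,0,0],"grip": 0.6}])

```text
time_s: 2.45
position: [0.4955, 0.3157, 0.0576]
tcp_rot: [[-0.157, 0.988, 0.002], [0.988, 0.157, 0.001], [0.0, 0.002, -1.0]]
force: [-0.5, 0.6, 0.1]
opening: 0.6
```

```bash
python3 - <<'E'
from h import *
C=cam("wrist"); im,d=vision.capture("wrist"); cv2.imwrite("pics/w3.png",im[:,:,::-1])
s=bot.read_state(); print(s["time_s"],s["position"],s["force"])
E
```

```text
2.5 [0.4955 0.3156 0.0576] [-0.1424 -0.6355 -0.0487]
```

View pics/w3.png

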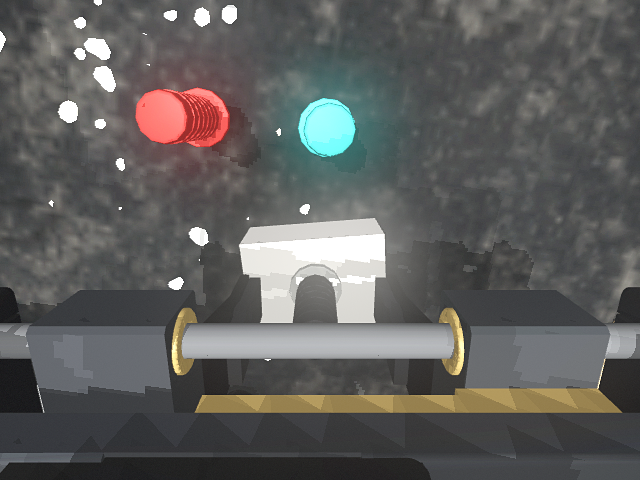

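The fingers straddle the handle (centre column about 316) and the force reads zero. I'll close.

Request:
jog_arm(rows=[{"dp": [0,-1.5,1],"turn": [0,0,0],"grip": 0.5},{"dp": [0,-1.5,1],"turn": [0,0,0],"grip": 0.3},{"dp": [0,-1.5,1],"turn": [0,0,0],"grip": 0.2},{"dp": [0,-1.5,1],"turn": [0,0,0],"grip": 0.1},{"dp": [0,-1.5,1],"turn": [0,0,0],"grip": 0.1},{"dp": [0,-1.5,1],"turn": [0,0,0],"grip": 0.0},{"dp": [0,-1.5,1],"turn": [0,0,0],"grip": 0.0}])

```text
time_s: 3.2
position: [0.4935, 0.3151, 0.0556]
tcp_rot: [[-0.157, 0.988, 0.0], [0.988, 0.157, 0.0], [0.0, 0.0, -1.0]]
force: [-0.3, 0.6, -0.1]
opening: 0.197
```

Request:
jog_arm(rows=[{"dp": [0,0,-5],"turn": [0,0,0],"grip": 0},{"dp": [0,0,-15],"turn": [0,0,0],"grip": 0},{"dp": [0,0,-30],"turn": [0,0,0],"grip": 0},{"dp": [0,0,-50],"turn": [0,0,0],"grip": 0},{"dp": [0,0,-70],"turn": [0,0,0],"grip": 0},{"dp": [0,0,-85],"turn": [0,0,0],"grip": 0},{"dp": [0,0,-95],"turn": [0,0,0],"grip": 0},{"dp": [0,0,-95],"turn": [0,0,0],"grip": 0}])

```text
time_s: 4.0
position: [0.4941, 0.3155, 0.1525]
tcp_rot: [[-0.157, 0.988, 0.003], [0.988, 0.157, 0.001], [0.001, 0.003, -1.0]]
force: [0.3, -0.2, -0.2]
opening: 0.199
```

```bash
python3 - <<'E'
from h import *
s=bot.read_state(); print(s["time_s"],s["position"],s["force"],s["opening"])
C=cam("wrist"); im,d=vision.capture("wrist"); cv2.imwrite("pics/w4.png",im[:,:,::-1])
# slot & hole from top image at start
C=cam("top"); im=np.load("topim0.npy")
g=cv2.cvtColor(im,cv2.COLOR_RGB2GRAY)
cv2.imwrite("pics/slot.png",cv2.resize(g[215:275,405:450],None,fx=10,fy=10,interpolation=cv2.INTER_CUBIC))
c=np.array([.4816,.0767]); a=np.radians(9.08); ex=np.array([np.cos(a),np.sin(a)]); ey=np.array([-ex[1],ex[0]])
m=np.zeros_like(g); m[215:275,405:450]=(g[215:275,405:450]<150)
cc=max(cv2.findContours(m,0,cv2.CHAIN_APPROX_NONE)[0],key=cv2.contourArea)
W=np.array([ray(C,*p[0],.038)[:2] for p in cc]).astype(np.float32)*1000
print(cv2.minAreaRect(W))
h=ray(C,427.7,246,.0315)[:2]-c; print("hole local",h@ex,h@ey)
E
```

```text
4.0 [0.4941 0.3155 0.1525] [ 0.3063 -0.2217 -0.1707] 0.19886861027771457
((482.0038757324219, 76.59554290771484), (62.687740325927734, 13.901865005493164), 9.087512016296387)
hole local -0.0036448747542191288 -0.0022301627468819998
```

View pics/w4.png

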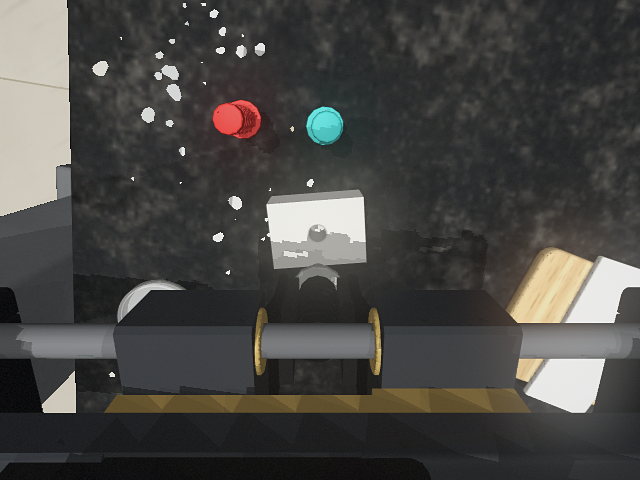

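View pics/slot.png

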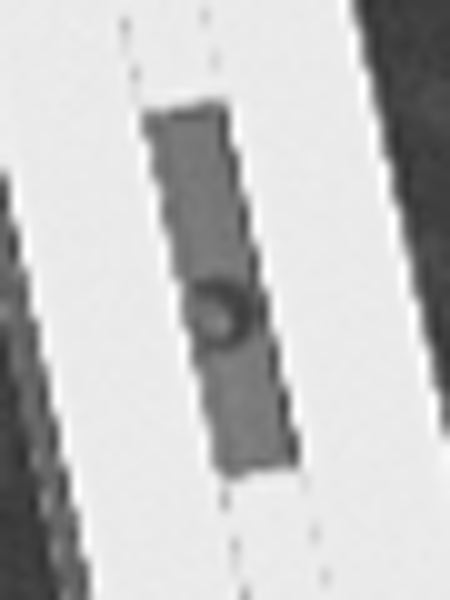

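The pin is held: the holder hole is empty at (317,233) and the collar shows at (317,275). The slot crop clearly shows the blind hole at about top (426.7,245.7), housing x ≈ −3.5 mm. The top camera seems about 2 mm off from the wrist and robot in x, so I'll hover over the slot and measure again with the wrist camera.

Request:
jog_arm(rows=[{"dp": [-8,-2,0],"turn": [0,0,0],"grip": 0},{"dp": [-30,-7,0],"turn": [0,0,0],"grip": 0},{"dp": [-65,-15,0],"turn": [0,0,0],"grip": 0},{"dp": [-105,-25,0],"turn": [0,0,0],"grip": 0},{"dp": [-145,-34,0],"turn": [0,0,0],"grip": 0},{"dp": [-180,-43,0],"turn": [0,0,0],"grip": 0},{"dp": [-208,-49,0],"turn": [0,0,0],"grip": 0},{"dp": [-225,-53,0],"turn": [0,0,0],"grip": 0},{"dp": [-232,-55,0],"turn": [0,0,0],"grip": 0},{"dp": [-234,-55,0],"turn": [0,0,0],"grip": 0}])

```text
time_s: 5.05
position: [0.4751, 0.0746, 0.15]
tcp_rot: [[-0.155, 0.988, -0.002], [0.988, 0.155, 0.0], [0.001, -0.002, -1.0]]
force: [-0.2, -0.7, -0.0]
opening: 0.198
```

Request:
jog_arm(rows=[{"dp": [0,0,0],"turn": [0,0,0],"grip": 0},{"dp": [0,0,0],"turn": [0,0,0],"grip": 0},{"dp": [0,0,0],"turn": [0,0,0],"grip": 0},{"dp": [0,0,0],"turn": [0,0,0],"grip": 0}])

```text
time_s: 5.45
position: [0.4757, 0.076, 0.1505]
tcp_rot: [[-0.158, 0.987, 0.0], [0.987, 0.158, 0.0], [0.0, 0.0, -1.0]]
force: [0.1, -0.3, 0.1]
opening: 0.2
```

```bash
python3 - <<'E'
from h import *
s=bot.read_state(); print(s["time_s"],s["position"],s["force"],s["opening"],np.abs(s["qvel"]).max(),s["tcp_rot"])
C=cam("wrist"); im,d=vision.capture("wrist"); cv2.imwrite("pics/w5.png",im[:,:,::-1]); np.save("w5.npy",im);np.save("w5d.npy",d)
np.savez("w5c.npz",f=C[0],cx=C[1],cy=C[2],p=C[3],R=C[4])
E
```

```text
5.45 [0.4757 0.076  0.1505] [ 0.1022 -0.3136  0.1266] 0.19960670114266144 0.1723426868991785 [[-0.1582  0.9874  0.0001]
 [ 0.9874  0.1582  0.    ]
 [ 0.      0.0001 -1.    ]]
```

View pics/w5.png

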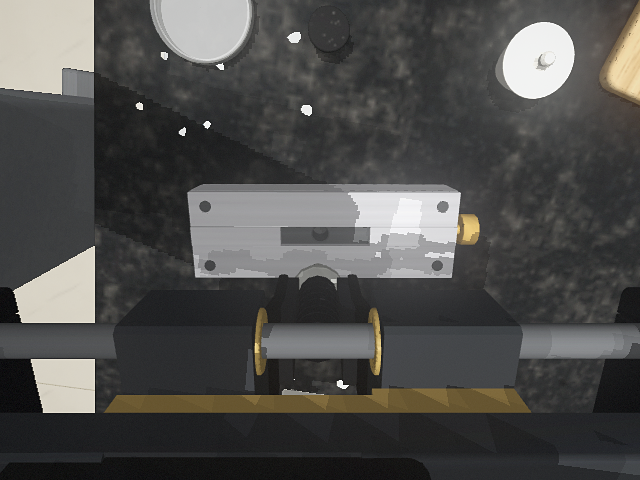

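The wrist view shows the housing, the slot from about (281,235) to (370,235) and the hole at about (320,233). I'll measure them.

```bash
python3 - <<'E'
from h import *
im=np.load("w5.npy"); z=np.load("w5c.npz"); C=(float(z["f"]),float(z["cx"]),float(z["cy"]),z["p"],z["R"])
cv2.imwrite("pics/w5c.png",cv2.resize(im[175:290,180:490],None,fx=2.5,fy=2.5,interpolation=cv2.INTER_CUBIC)[:,:,::-1])
cv2.imwrite("pics/w5s.png",cv2.resize(im[215:255,275:380],None,fx=7,fy=7,interpolation=cv2.INTER_CUBIC)[:,:,::-1])
g=cv2.cvtColor(im,cv2.COLOR_RGB2GRAY)
sub=g[215:255,275:380]; m=np.zeros_like(g); m[220:252,275:378]=(g[220:252,275:378]<112)
cs=cv2.findContours(m,0,cv2.CHAIN_APPROX_NONE)[0]; c=max(cs,key=cv2.contourArea); print(cv2.boundingRect(c))
W=np.array([ray(C,*p[0],.038)[:2] for p in c]).astype(np.float32)*1000
print(cv2.minAreaRect(W))
# corner screws
S=[]
for u,v in [(205,206),(209,266),(437,266),(443,207)]:
    p=g[v-8:v+9,u-8:u+9].astype(float); w=np.clip(np.median(p)-25-p,0,None); yy,xx=np.mgrid[-8:9,-8:9]
    q=ray(C,u+(w*xx).sum()/w.sum(),v+(w*yy).sum()/w.sum(),.038)[:2]; S.append(q)
S=np.array(S); print(S,"mean",S.mean(0))
print("dir",np.degrees(np.arctan2(*( (S[2]+S[3]-S[0]-S[1])[::-1]))))
print("hole",ray(C,320,233.,.0315), "TCP px z.038",proj(C,[.4757,.076,.038]))
E
```

```text
(280, 227, 89, 18)
((479.3794860839844, 77.34830474853516), (62.51242446899414, 12.621618270874023), 9.8251314163208)
[[0.3937 0.0849]
 [0.4006 0.0416]
 [0.5641 0.0677]
 [0.5571 0.1109]] mean [0.4789 0.0763]
dir 9.062275504099492
hole [0.4765 0.0765 0.0315] TCP px z.038 (np.float64(318.8594264626625), np.float64(236.0552508191025))
```

View pics/w5s.png

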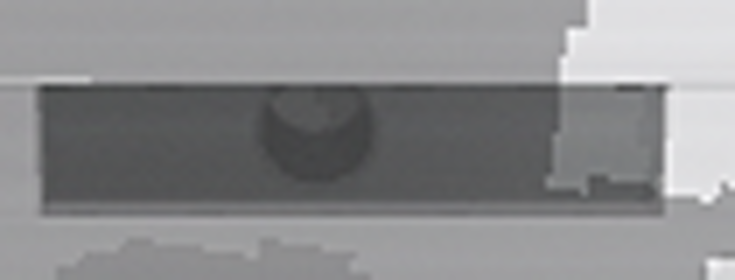

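Origin is about (0.4788, 0.0765) with yaw 9.06°, and the hole is at about (0.4763, 0.0764), x ≈ −2.5 mm local. The tip is already within 1 mm of it. I'll descend to just above the cover.

Request:
jog_arm(rows=[{"dp": [0,0.5,5],"turn": [0,0,0],"grip": 0},{"dp": [0.3,0.5,17],"turn": [0,0,0],"grip": 0},{"dp": [0.3,0.5,32],"turn": [0,0,0],"grip": 0},{"dp": [0.3,0.5,45],"turn": [0,0,0],"grip": 0},{"dp": [0.3,0.5,53],"turn": [0,0,0],"grip": 0},{"dp": [0.3,0.5,57],"turn": [0,0,0],"grip": 0},{"dp": [0.3,0.5,58],"turn": [0,0,0],"grip": 0},{"dp": [0.3,0.5,58],"turn": [0,0,0],"grip": 0},{"dp": [0.3,0.5,58],"turn": [0,0,0],"grip": 0}])

```text
time_s: 6.4
position: [0.4766, 0.0757, 0.093]
tcp_rot: [[-0.157, 0.988, 0.001], [0.988, 0.157, -0.0], [-0.0, 0.001, -1.0]]
force: [-0.5, -0.2, -0.3]
opening: 0.2
```

```bash
python3 - <<'E'
from h import *
s=bot.read_state(); print(s["time_s"],s["position"],s["force"],s["opening"])
C=cam("wrist"); im,d=vision.capture("wrist"); cv2.imwrite("pics/w6.png",im[:,:,::-1])
C=cam("scene"); im,d=vision.capture("scene"); cv2.imwrite("pics/s6.png",cv2.resize(im[160:280,310:460],None,fx=5,fy=5,interpolation=cv2.INTER_CUBIC)[:,:,::-1])
E
```

```text
6.4 [0.4766 0.0757 0.093 ] [-0.5074 -0.2463 -0.2639] 0.20013468013672703
```

View pics/s6.png

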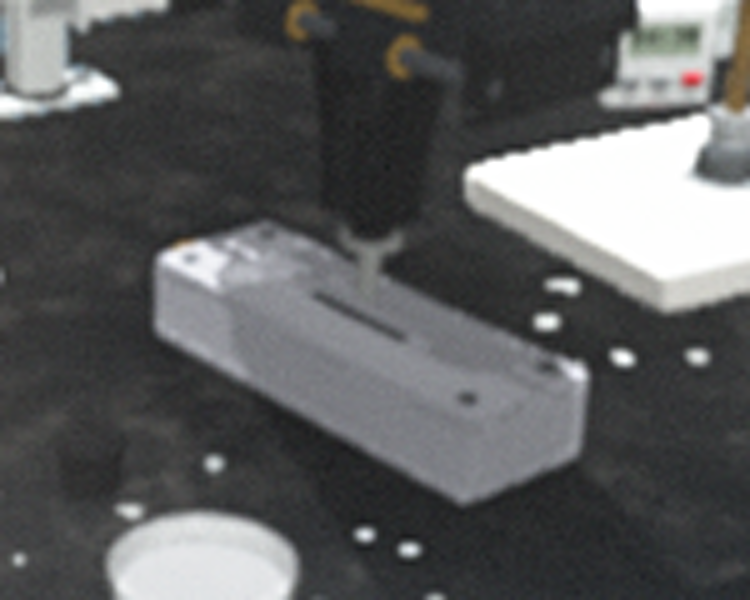

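View pics/w6.png

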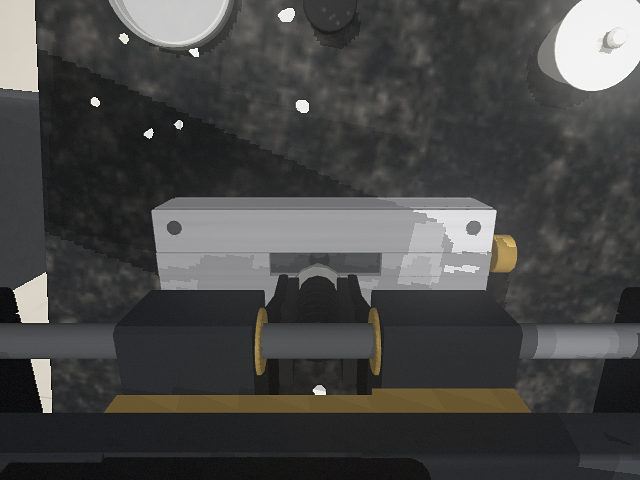

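The pin is upright over the slot with its tip about 6 mm above the cover, and the hole end shows behind the collar at (318,257). I'll go down slowly.

Request:
jog_arm(rows=[{"dp": [0.7,-0.3,1],"turn": [0,0,0],"grip": 0},{"dp": [0.7,-0.3,2],"turn": [0,0,0],"grip": 0},{"dp": [0.7,-0.3,3],"turn": [0,0,0],"grip": 0},{"dp": [0.7,-0.3,4],"turn": [0,0,0],"grip": 0},{"dp": [0.7,-0.3,5],"turn": [0,0,0],"grip": 0},{"dp": [0.7,-0.3,6],"turn": [0,0,0],"grip": 0},{"dp": [0.7,-0.3,7],"turn": [0,0,0],"grip": 0},{"dp": [0.7,-0.3,8],"turn": [0,0,0],"grip": 0},{"dp": [0.7,-0.3,8.5],"turn": [0,0,0],"grip": 0},{"dp": [0.7,-0.3,9],"turn": [0,0,0],"grip": 0}])

```text
time_s: 7.5
position: [0.4758, 0.0764, 0.0835]
tcp_rot: [[-0.157, 0.988, -0.0], [0.988, 0.157, 0.0], [0.0, -0.0, -1.0]]
force: [-0.1, 0.1, -0.1]
opening: 0.196
```

Request:
jog_arm(rows=[{"dp": [0,0,0.5],"turn": [0,0,0],"grip": 0},{"dp": [0,0,1],"turn": [0,0,0],"grip": 0},{"dp": [0,0,1.5],"turn": [0,0,0],"grip": 0},{"dp": [0,0,2],"turn": [0,0,0],"grip": 0},{"dp": [0,0,2.5],"turn": [0,0,0],"grip": 0},{"dp": [0,0,3],"turn": [0,0,0],"grip": 0},{"dp": [0,0,3.5],"turn": [0,0,0],"grip": 0},{"dp": [0,0,4],"turn": [0,0,0],"grip": 0},{"dp": [0,0,4.5],"turn": [0,0,0],"grip": 0},{"dp": [0,0,4.5],"turn": [0,0,0],"grip": 0}])

```text
time_s: 8.5
position: [0.4758, 0.0764, 0.079]
tcp_rot: [[-0.157, 0.988, -0.0], [0.988, 0.157, -0.0], [0.0, -0.0, -1.0]]
force: [-0.0, 0.3, -0.7]
opening: 0.197
```

Request:
jog_arm(rows=[{"dp": [0,0,0.5],"turn": [0,0,0],"grip": 0},{"dp": [0,0,1],"turn": [0,0,0],"grip": 0},{"dp": [0,0,1.5],"turn": [0,0,0],"grip": 0},{"dp": [0,0,2],"turn": [0,0,0],"grip": 0},{"dp": [0,0,2.5],"turn": [0,0,0],"grip": 0},{"dp": [0,0,3],"turn": [0,0,0],"grip": 0},{"dp": [0,0,3],"turn": [0,0,0],"grip": 0}])

```text
time_s: 9.2
position: [0.4763, 0.0763, 0.0761]
tcp_rot: [[-0.157, 0.988, 0.001], [0.988, 0.157, -0.0], [-0.0, 0.001, -1.0]]
force: [2.7, 0.0, -0.3]
opening: 0.198
```

The tip is in (4 mm below the face), with a light side load of +2.7 N along x. I'll ease it 0.8 mm that way and carry on down.

Request:
jog_arm(rows=[{"dp": [0,0.8,0],"turn": [0,0,0],"grip": 0},{"dp": [0,0.8,0.5],"turn": [0,0,0],"grip": 0},{"dp": [0,0.8,1],"turn": [0,0,0],"grip": 0},{"dp": [0,0.8,1.5],"turn": [0,0,0],"grip": 0},{"dp": [0,0.8,2],"turn": [0,0,0],"grip": 0},{"dp": [0,0.8,2.5],"turn": [0,0,0],"grip": 0},{"dp": [0,0.8,3],"turn": [0,0,0],"grip": 0},{"dp": [0,0.8,3.5],"turn": [0,0,0],"grip": 0},{"dp": [0,0.8,4],"turn": [0,0,0],"grip": 0},{"dp": [0,0.8,4],"turn": [0,0,0],"grip": 0}])

```text
time_s: 10.2
position: [0.4766, 0.0765, 0.072]
tcp_rot: [[-0.157, 0.988, -0.0], [0.988, 0.157, 0.0], [0.0, -0.0, -1.0]]
force: [0.2, -0.6, -0.8]
opening: 0.197
```

Request:
jog_arm(rows=[{"dp": [0,0,0.8],"turn": [0,0,0],"grip": 0},{"dp": [0,0,1.6],"turn": [0,0,0],"grip": 0},{"dp": [0,0,2.4],"turn": [0,0,0],"grip": 0},{"dp": [0,0,3.2],"turn": [0,0,0],"grip": 0},{"dp": [0,0,4],"turn": [0,0,0],"grip": 0},{"dp": [0,0,4.8],"turn": [0,0,0],"grip": 0},{"dp": [0,0,5.6],"turn": [0,0,0],"grip": 0},{"dp": [0,0,6.4],"turn": [0,0,0],"grip": 0},{"dp": [0,0,7.2],"turn": [0,0,0],"grip": 0},{"dp": [0,0,8],"turn": [0,0,0],"grip": 0}])

```text
time_s: 11.2
position: [0.4766, 0.0765, 0.064]
tcp_rot: [[-0.157, 0.988, 0.0], [0.988, 0.157, -0.0], [-0.0, 0.0, -1.0]]
force: [0.5, -0.3, -0.1]
opening: 0.2
```

Request:
jog_arm(rows=[{"dp": [0,0,0.4],"turn": [0,0,0],"grip": 0},{"dp": [0,0,0.8],"turn": [0,0,0],"grip": 0},{"dp": [0,0,1.2],"turn": [0,0,0],"grip": 0},{"dp": [0,0,1.6],"turn": [0,0,0],"grip": 0},{"dp": [0,0,2],"turn": [0,0,0],"grip": 0},{"dp": [0,0,2],"turn": [0,0,0],"grip": 0}])

```text
time_s: 11.8
position: [0.4766, 0.0765, 0.062]
tcp_rot: [[-0.157, 0.988, 0.0], [0.988, 0.157, -0.0], [-0.0, 0.0, -1.0]]
force: [0.8, -0.1, -0.5]
opening: 0.196
```

Request:
jog_arm(rows=[{"dp": [0,0,0.4],"turn": [0,0,0],"grip": 0},{"dp": [0,0,0.8],"turn": [0,0,0],"grip": 0},{"dp": [0,0,0.8],"turn": [0,0,0],"grip": 0}])

```text
time_s: 12.1
position: [0.4766, 0.0765, 0.0615]
tcp_rot: [[-0.157, 0.988, 0.0], [0.988, 0.157, -0.0], [-0.0, 0.0, -1.0]]
force: [-0.1, -0.6, 3.2]
opening: 0.197
```

Contact is 3.2 N at exactly the predicted home height (tip ≈ 0.013). Now I'll draw the slide along +tool y.

Request:
jog_arm(rows=[{"dp": [0,1,-0.3],"turn": [0,0,0],"grip": 0},{"dp": [0,3,-0.3],"turn": [0,0,0],"grip": 0},{"dp": [0,5,-0.3],"turn": [0,0,0],"grip": 0},{"dp": [0,7,-0.3],"turn": [0,0,0],"grip": 0},{"dp": [0,9,-0.3],"turn": [0,0,0],"grip": 0},{"dp": [0,11,-0.3],"turn": [0,0,0],"grip": 0},{"dp": [0,12,-0.3],"turn": [0,0,0],"grip": 0},{"dp": [0,12,-0.3],"turn": [0,0,0],"grip": 0}])

```text
time_s: 12.9
position: [0.4789, 0.0776, 0.0615]
tcp_rot: [[-0.16, 0.987, -0.021], [0.987, 0.16, -0.002], [0.002, -0.021, -1.0]]
force: [-13.9, -8.3, 15.6]
opening: 0.194
```

It is only partly moving: the arm lags by compliance, with 15 N along x, 15 N of press and 6 N sideways. I'll ease the press and the side load.

Request:
jog_arm(rows=[{"dp": [-0.5,0,-0.7],"turn": [0,0,0],"grip": 0},{"dp": [-1,0,-1.4],"turn": [0,0,0],"grip": 0},{"dp": [-1,0,-1.4],"turn": [0,0,0],"grip": 0}])

```text
time_s: 13.2
position: [0.4792, 0.0773, 0.0616]
tcp_rot: [[-0.158, 0.987, -0.02], [0.987, 0.159, -0.0], [0.003, -0.02, -1.0]]
force: [-11.5, -4.5, 5.9]
opening: 0.2
```

Request:
jog_arm(rows=[{"dp": [-0.5,1,-0.3],"turn": [0,0,0],"grip": 0},{"dp": [-0.5,2,-0.3],"turn": [0,0,0],"grip": 0},{"dp": [-0.5,3,-0.3],"turn": [0,0,0],"grip": 0},{"dp": [-0.5,4,-0.3],"turn": [0,0,0],"grip": 0},{"dp": [-0.5,4,-0.3],"turn": [0,0,0],"grip": 0}])

```text
time_s: 13.7
position: [0.482, 0.0777, 0.0616]
tcp_rot: [[-0.159, 0.987, -0.023], [0.987, 0.159, 0.0], [0.004, -0.023, -1.0]]
force: [-10.9, -3.9, 5.7]
opening: 0.198
```

```bash
python3 - <<'E'
from h import *
s=bot.read_state(); print(s["time_s"],s["position"],s["force"],s["moment"],s["tcp_rot"])
C=cam("wrist"); im,d=vision.capture("wrist"); cv2.imwrite("pics/w7.png",im[:,:,::-1])
im,d=vision.capture("scene"); cv2.imwrite("pics/s7.png",cv2.resize(im[160:280,310:460],None,fx=5,fy=5,interpolation=cv2.INTER_CUBIC)[:,:,::-1])
E
```

```text
13.7 [0.482  0.0777 0.0616] [-10.8817  -3.9452   5.6751] [-0.8326  2.3813  0.0108] [[-0.1588  0.987  -0.0233]
 [ 0.9873  0.1588  0.0001]
 [ 0.0038 -0.023  -0.9997]]
```

View pics/s7.png

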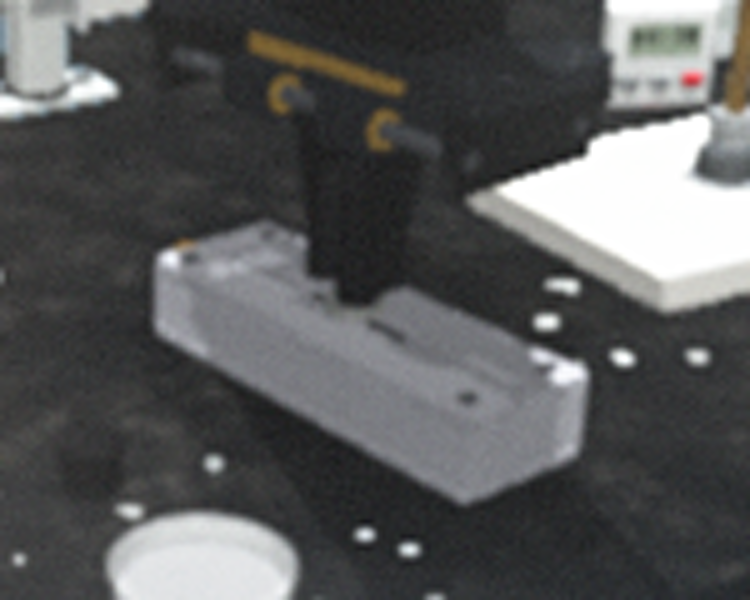

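View pics/w7.png

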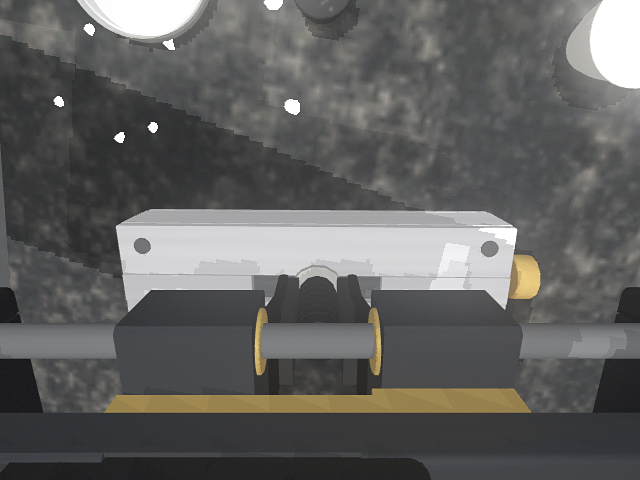

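It is sliding steadily at about 11 N with under 6 N of press and a constant lag. It is now at local x ≈ 3.3 mm, so I'll carry on.

Request:
jog_arm(rows=[{"dp": [-0.5,1.5,-0.1],"turn": [0,0,0],"grip": 0},{"dp": [-0.5,3,-0.2],"turn": [0,0,0],"grip": 0},{"dp": [-0.5,4.5,-0.3],"turn": [0,0,0],"grip": 0},{"dp": [-0.5,6,-0.4],"turn": [0,0,0],"grip": 0},{"dp": [-0.5,7.5,-0.5],"turn": [0,0,0],"grip": 0},{"dp": [-0.5,9,-0.5],"turn": [0,0,0],"grip": 0},{"dp": [-0.5,10,-0.5],"turn": [0,0,0],"grip": 0}])

```text
time_s: 14.5
position: [0.4917, 0.079, 0.0617]
tcp_rot: [[-0.158, 0.987, -0.024], [0.987, 0.158, 0.001], [0.004, -0.024, -1.0]]
force: [-11.1, -2.8, 1.5]
opening: 0.2
```

Request:
jog_arm(rows=[{"dp": [0,1.5,0.1],"turn": [0,0,0],"grip": 0},{"dp": [0,3,0.2],"turn": [0,0,0],"grip": 0},{"dp": [0,4.5,0.2],"turn": [0,0,0],"grip": 0},{"dp": [0,6,0.2],"turn": [0,0,0],"grip": 0},{"dp": [0,7.5,0.2],"turn": [0,0,0],"grip": 0},{"dp": [0,9,0.2],"turn": [0,0,0],"grip": 0},{"dp": [0,10,0.2],"turn": [0,0,0],"grip": 0}])

```text
time_s: 15.2
position: [0.5011, 0.0805, 0.0617]
tcp_rot: [[-0.158, 0.987, -0.025], [0.987, 0.159, 0.0], [0.004, -0.025, -1.0]]
force: [-13.2, -2.6, 6.4]
opening: 0.195
```

Request:
jog_arm(rows=[{"dp": [0,0.7,-0.1],"turn": [0,0,0],"grip": 0},{"dp": [0,1.4,-0.2],"turn": [0,0,0],"grip": 0},{"dp": [0,2.1,-0.3],"turn": [0,0,0],"grip": 0},{"dp": [0,2.8,-0.3],"turn": [0,0,0],"grip": 0},{"dp": [0,3.5,-0.3],"turn": [0,0,0],"grip": 0},{"dp": [0,3.5,-0.3],"turn": [0,0,0],"grip": 0}])

```text
time_s: 15.8
position: [0.5027, 0.0809, 0.0617]
tcp_rot: [[-0.159, 0.987, -0.029], [0.987, 0.159, -0.0], [0.005, -0.029, -1.0]]
force: [-14.8, -4.0, 6.4]
opening: 0.198
```

Request:
jog_arm(rows=[{"dp": [0,0.7,-0.1],"turn": [0,0,0],"grip": 0},{"dp": [0,1.4,-0.3],"turn": [0,0,0],"grip": 0},{"dp": [0,2.0,-0.4],"turn": [0,0,0],"grip": 0},{"dp": [0,2.0,-0.4],"turn": [0,0,0],"grip": 0}])

```text
time_s: 16.2
position: [0.5055, 0.0812, 0.0618]
tcp_rot: [[-0.159, 0.987, -0.027], [0.987, 0.159, 0.0], [0.004, -0.027, -1.0]]
force: [-13.6, -3.2, 2.8]
opening: 0.193
```

```bash
python3 - <<'E'
from h import *
s=bot.read_state(); print(s["time_s"],s["position"],s["force"],s["moment"],s["tcp_rot"])
C=cam("wrist"); im,d=vision.capture("wrist"); cv2.imwrite("pics/w8.png",im[:,:,::-1])
im,d=vision.capture("scene"); cv2.imwrite("pics/s8.png",cv2.resize(im[160:280,310:460],None,fx=5,fy=5,interpolation=cv2.INTER_CUBIC)[:,:,::-1])
E
```

```text
16.2 [0.5055 0.0812 0.0618] [-13.6282  -3.2499   2.7836] [-0.7217  2.6801  0.0342] [[-0.1586  0.987  -0.0275]
 [ 0.9873  0.1586  0.0001]
 [ 0.0044 -0.0271 -0.9996]]
```

View pics/s8.png

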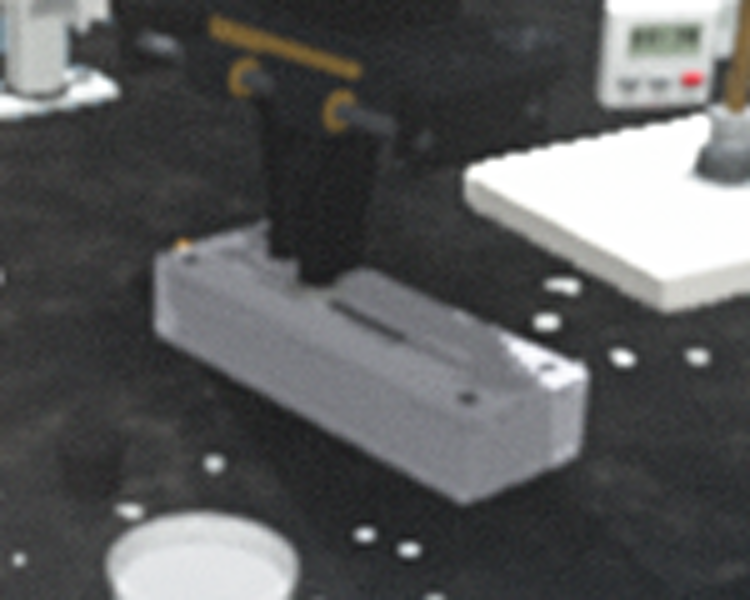

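View pics/w8.png

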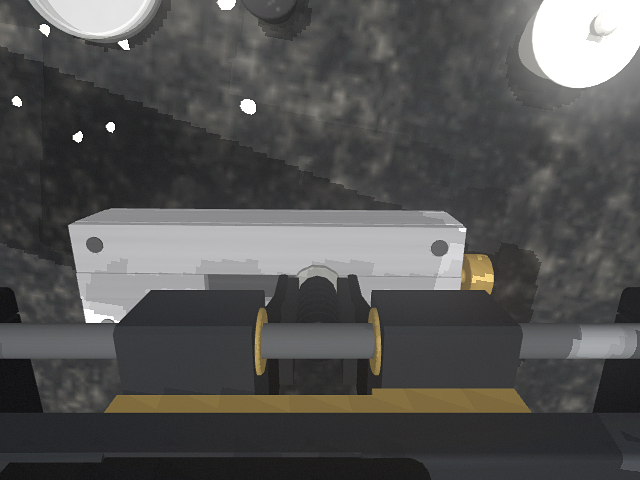

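It was only friction, and it is still sliding: local x ≈ 27.1 mm now, with nothing disturbed. About 1–2 mm remains, so I'll push on to the stop.

Request:
jog_arm(rows=[{"dp": [0,0.7,0],"turn": [0,0,0],"grip": 0},{"dp": [0,1.4,0],"turn": [0,0,0],"grip": 0},{"dp": [0,2.0,0],"turn": [0,0,0],"grip": 0},{"dp": [0,2.0,0],"turn": [0,0,0],"grip": 0}])

```text
time_s: 16.7
position: [0.5075, 0.0816, 0.0619]
tcp_rot: [[-0.159, 0.987, -0.027], [0.987, 0.159, 0.0], [0.004, -0.027, -1.0]]
force: [-13.7, -2.6, 2.7]
opening: 0.197
```

Request:
jog_arm(rows=[{"dp": [0,0.7,0],"turn": [0,0,0],"grip": 0},{"dp": [0,1.4,0],"turn": [0,0,0],"grip": 0},{"dp": [0,2.0,0],"turn": [0,0,0],"grip": 0},{"dp": [0,2.0,0],"turn": [0,0,0],"grip": 0}])

```text
time_s: 17.1
position: [0.5087, 0.0818, 0.0618]
tcp_rot: [[-0.159, 0.987, -0.029], [0.987, 0.159, -0.0], [0.005, -0.029, -1.0]]
force: [-14.5, -3.9, 5.5]
opening: 0.194
```

Request:
jog_arm(rows=[{"dp": [0,0.7,-0.1],"turn": [0,0,0],"grip": 0},{"dp": [0,1.5,-0.2],"turn": [0,0,0],"grip": 0},{"dp": [0,1.5,-0.2],"turn": [0,0,0],"grip": 0}])

```text
time_s: 17.4
position: [0.5089, 0.0819, 0.0619]
tcp_rot: [[-0.159, 0.987, -0.032], [0.987, 0.159, -0.0], [0.005, -0.032, -0.999]]
force: [-16.0, -4.6, 5.6]
opening: 0.197
```

Motion has stopped (0.2 mm for a 1.5 mm command, force rising), and the tip is at local x ≈ 29 mm, allowing for tilt. Now I'll relax the built-up lag without lifting the pin.

Request:
jog_arm(rows=[{"dp": [0,-1.5,0.3],"turn": [0,0,0],"grip": 0},{"dp": [0,-3,0.6],"turn": [0,0,0],"grip": 0},{"dp": [0,-4.5,0.9],"turn": [0,0,0],"grip": 0},{"dp": [0,-4.5,0.9],"turn": [0,0,0],"grip": 0}])

```text
time_s: 17.8
position: [0.5085, 0.0816, 0.0617]
tcp_rot: [[-0.158, 0.987, -0.023], [0.987, 0.158, 0.001], [0.004, -0.022, -1.0]]
force: [-11.4, -1.4, 4.4]
opening: 0.201
```

Request:
jog_arm(rows=[{"dp": [0,-1.5,0.3],"turn": [0,0,0],"grip": 0},{"dp": [0,-3,0.6],"turn": [0,0,0],"grip": 0},{"dp": [0,-4.5,0.9],"turn": [0,0,0],"grip": 0},{"dp": [0,-6,1.2],"turn": [0,0,0],"grip": 0},{"dp": [0,-6,1.2],"turn": [0,0,0],"grip": 0}])

```text
time_s: 18.3
position: [0.508, 0.0812, 0.0617]
tcp_rot: [[-0.157, 0.988, -0.011], [0.988, 0.157, 0.001], [0.003, -0.01, -1.0]]
force: [-5.6, 1.9, 5.1]
opening: 0.196
```

Request:
jog_arm(rows=[{"dp": [0.5,-1.5,0.2],"turn": [0,0,0],"grip": 0},{"dp": [1,-3,0.5],"turn": [0,0,0],"grip": 0},{"dp": [1,-4,0.7],"turn": [0,0,0],"grip": 0},{"dp": [1,-4,0.7],"turn": [0,0,0],"grip": 0}])

```text
time_s: 18.7
position: [0.5076, 0.0811, 0.0616]
tcp_rot: [[-0.157, 0.988, -0.002], [0.988, 0.157, 0.001], [0.001, -0.002, -1.0]]
force: [-4.7, 3.2, 5.2]
opening: 0.199
```

```bash
python3 - <<'E'
from h import *
s=bot.read_state(); print(s["time_s"],s["position"],s["force"],s["moment"],s["tcp_rot"])
C=cam("wrist"); im,d=vision.capture("wrist"); cv2.imwrite("pics/w9.png",im[:,:,::-1])
E
```

```text
18.7 [0.5076 0.0811 0.0616] [-4.7378  3.1734  5.2181] [0.5108 0.8794 0.0371] [[-0.1567  0.9876 -0.0025]
 [ 0.9876  0.1567  0.0007]
 [ 0.0011 -0.0023 -1.    ]]
```

View pics/w9.png

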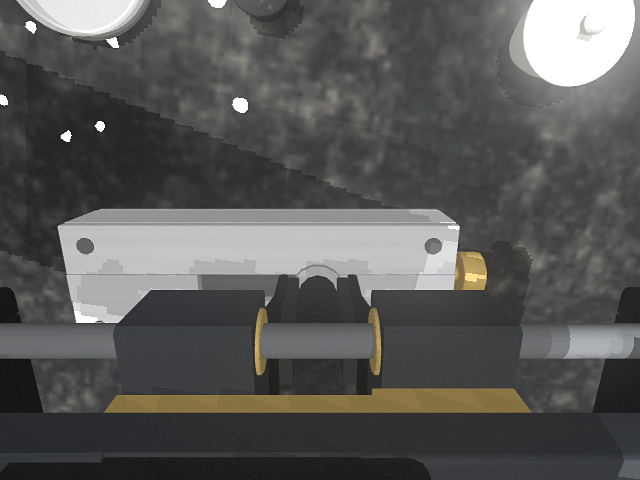

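The collar (318,272) sits at the thumbscrew end of the slot, the open slot shows only to its left (200–295), and the loads are small. I'll release.

Request:
jog_arm(rows=[{"dp": [0.5,-0.5,0],"turn": [0,0,0],"grip": 0.22},{"dp": [0.5,-0.5,0],"turn": [0,0,0],"grip": 0.26},{"dp": [0.5,-0.5,0],"turn": [0,0,0],"grip": 0.35},{"dp": [0.5,-0.5,0],"turn": [0,0,0],"grip": 0.5},{"dp": [0.5,-0.5,0],"turn": [0,0,0],"grip": 0.55},{"dp": [0.5,-0.5,0],"turn": [0,0,0],"grip": 0.55},{"dp": [0.5,-0.5,0],"turn": [0,0,0],"grip": 0.55}])

```text
time_s: 19.45
position: [0.5085, 0.0809, 0.0616]
tcp_rot: [[-0.157, 0.988, 0.0], [0.988, 0.157, -0.0], [-0.0, 0.0, -1.0]]
force: [-1.0, 0.4, 0.5]
opening: 0.532
```

```bash
python3 - <<'E'
from h import *
s=bot.read_state(); print(s["time_s"],s["position"],s["force"],s["opening"])
C=cam("wrist"); im,d=vision.capture("wrist"); cv2.imwrite("pics/w10.png",im[:,:,::-1])
E
```

```text
19.45 [0.5085 0.0809 0.0616] [-1.0391  0.3677  0.4833] 0.5324968905814654
```

View pics/w10.png

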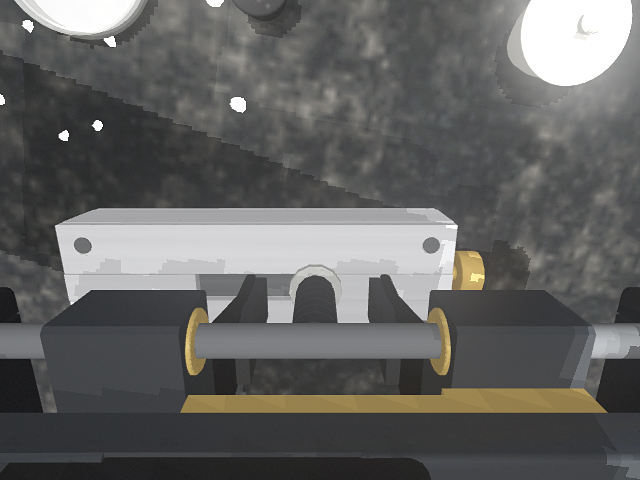

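The fingers are clear of the handle and the collar is flat on the cover. I'll lift straight up.

Request:
jog_arm(rows=[{"dp": [0,0,-5],"turn": [0,0,0],"grip": 0.55},{"dp": [0,0,-20],"turn": [0,0,0],"grip": 0.55},{"dp": [0,0,-45],"turn": [0,0,0],"grip": 0.55},{"dp": [0,0,-75],"turn": [0,0,0],"grip": 0.55},{"dp": [0,0,-105],"turn": [0,0,0],"grip": 0.55},{"dp": [0,0,-130],"turn": [0,0,0],"grip": 0.55},{"dp": [0,0,-140],"turn": [0,0,0],"grip": 0.55},{"dp": [0,0,-140],"turn": [0,0,0],"grip": 0.55},{"dp": [0,0,-140],"turn": [0,0,0],"grip": 0.55},{"dp": [0,0,-140],"turn": [0,0,0],"grip": 0.55}])

```text
time_s: 20.5
position: [0.5072, 0.081, 0.2002]
tcp_rot: [[-0.157, 0.988, -0.003], [0.988, 0.157, 0.0], [0.001, -0.003, -1.0]]
force: [-0.6, -0.4, 0.2]
opening: 0.553
```

```bash
python3 - <<'E'
from h import *
s=bot.read_state(); print(s["time_s"],s["position"],s["force"],s["opening"],np.abs(s["qvel"]).max())
C=cam("wrist"); im,d=vision.capture("wrist"); P=pts(C,d)
o=np.array([.4788,.0765]); a=np.radians(9.06); ex=np.array([np.cos(a),np.sin(a)]); ey=np.array([-ex[1],ex[0]])
g=cv2.cvtColor(im,cv2.COLOR_RGB2GRAY)
box=np.zeros(d.shape,bool); box[180:290,250:400]=1
m=box&(P[...,2]>.075)&(P[...,2]<.1); t=P[m]; c=(t.max(0)+t.min(0))/2
L=(P[...,:2]-o); lx=L@ex; ly=L@ey
print("handle top n",m.sum(),"z",np.percentile(t[:,2],[50,90,98]),"local x",(lx[m].min()+lx[m].max())/2,"y",(ly[m].min()+ly[m].max())/2)
# collar
r=np.hypot(lx-.0285,ly); m2=box&(r<.014)&(P[...,2]>.038)&(P[...,2]<.048); print("collar z",np.median(P[m2][:,2]),"x range",lx[m2].min(),lx[m2].max())
m3=box&(r>.016)&(r<.03)&(P[...,2]>.03)&(P[...,2]<.045); print("cover z",np.median(P[m3][:,2]))
cv2.imwrite("pics/w11.png",im[:,:,::-1])
im,d=vision.capture("scene"); cv2.imwrite("pics/s11.png",cv2.resize(im[140:300,210:450],None,fx=3.3,fy=3.3,interpolation=cv2.INTER_CUBIC)[:,:,::-1])
E
```

```text
20.5 [0.5072 0.081  0.2002] [-0.5792 -0.4056  0.2329] 0.5527696636362542 0.3215556377192539
handle top n 538 z [0.0856 0.0865 0.087 ] local x 0.02777002255188217 y -5.789577820655093e-05
collar z 0.04075393814494516 x range 0.015228568734036182 0.04187879275163051
cover z 0.03679579654495957
```

View pics/w11.png

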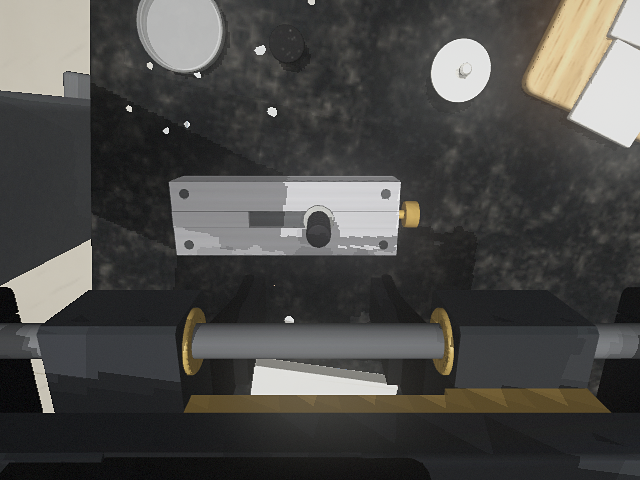

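View pics/s11.png

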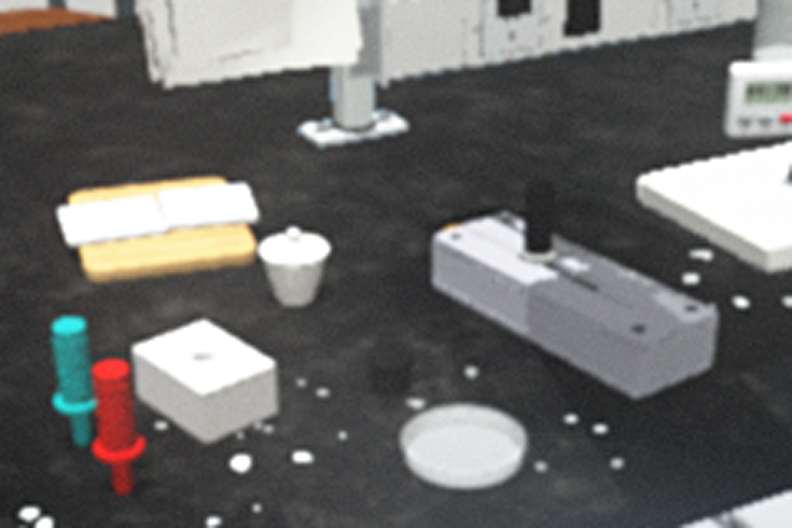

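The pin stands upright with its collar 4 mm above the cover (the full collar thickness), handle top at z ≈ 0.0865 (0.087 expected) and local x = 27.8 mm (stop is 28). Everything else is in place, so I'm handing in.

```bash
python3 -c "
from rig import bot; print(bot.hand_in())"
```

```text
the job is handed in; nothing more can be done
None
```

The pin is in the slide's hole, fully home, and drawn to the stop at the thumbscrew end. I handed the job in at about 20.5 s of the 72 s allowed.

**What I did:**
- **Finding the hole:** The hole showed in the top and wrist pictures at about x = −2.5 mm. I lowered the tip almost straight into it, so there was little feeling along the slot. The side load as it entered was about 3 N.
- **Seating:** The pin went down until the collar touched the cover at about 3 N, at the predicted height.
- **Drawing the slide:** This took about 11–16 N of pull. Press on the collar briefly rose to about 16 N at the start, then stayed under about 7 N. I relaxed the load at the stop, released the pin and lifted straight clear.

**Last checks, wrist camera:**

| Check | Measured | Expected |
|---|---|---|
| Pin position along slot (handle top) | 27.8 mm | 28 mm |
| Pin sideways offset | about 0 mm | 0 mm |
| Collar top above cover | 4 mm | 4 mm (collar thickness) |
| Handle top height | 86.5 mm | 87 mm |

- The pin stands upright in the pictures.
- The crucible, petri dish, stopper and the red and turquoise look-alikes look unmoved; I did not measure their positions again.

**Disagreements:** The top camera read about 2.5 mm off from the wrist camera and robot in x, so I used the wrist values. The arm's own position at the stop read 29.2 mm, against 27.8 mm from the final picture. Both are within tolerance.

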